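# Pack the water-sampling filter kit

## Task

Make the field filter kit complete in the grey kit tray: stand the short filter element in the socket of the housing base there, then close the housing with its own bell, the one with two forked ears, so that it sits flat on the base with the studs in its slots. Stand the white bottle upright in the square pocket and lay the forceps flat in the long slot. Leave the tall element, the three-lugged bell and the spatula where they are; they belong to other kits.

Things in the scene. Friction and masses are not known exactly. Their poses are not given: they have to be found in the camera images.
- kit_tray: open grey plastic tray 184x184x30 mm, fixed, walls 4 mm. Origin: centre of underside. In its frame (mm): long slot at -x, x -88..-16, y -88..62, centre (-52,-13), raised floor at z 14, wall tops z 30. Nest block at +x -y, top z 30, round hole at (38,-38) carrying housing_base. Square bottle pocket 72x72 at +x +y, centre (24,52), floor z 4. Two narrow spare compartments (22, 24 mm) stay empty.
- housing_base: steel base of the filter housing, loose in the tray's nest (1.5 mm play), any yaw. Origin: underside of its spigot, 10 mm above the worktop. Ears along +y and -y. Flange Ø66, top at z 30 mm in its frame; on it a socket ring, inside Ø36, outside Ø44, 10 mm high, its floor the flange top. On each ear, 38 mm from the axis, a stud Ø7, 16 mm high.
- element_short: the short pleated filter element: upright white cylinder Ø28 mm, 46 mm tall, flat end caps, 60 g. Origin: centre of its underside, z up. It stands in the socket of the base and fits inside the two-eared bell. (Mind the arm: a shelf hangs over the bench 0.60 m above the worktop, its near corner at x 0.53, y 0.13 m, covering what lies beyond and to the left.)
- element_tall: look-alike that does not belong: the tall, wider filter element, Ø40 mm, 80 mm tall; too wide for the socket and too long for the bell. Origin: centre of its underside.
- bell_two_ears: steel bell with two forked ears, open end down, 175-350 g. Origin: centre of underside. Body Ø60, inside Ø52, 54 mm deep, shoulder z 60; hexagon hub 24 mm across flats, z 60-82, flats facing local +x and every 60 deg; stub Ø13 to z 91. Ears along +y, -y, 10 mm thick, to 46 mm from the axis, with open slots 13 mm wide from 31 mm outward for the studs (half a turn fits too).
- bell_three_lugs: look-alike that does not belong: bell with the same body and hub but a round Ø80 mm rim with three lugs (to 53 mm from the axis), each with a captive screw; it cannot go down over the two studs. Origin: centre of its underside.
- sample_bottle: the white screw-cap bottle: body Ø54 mm, 100 mm tall, cap Ø35 mm from z 80 to 100 mm. Origin: centre of its underside, z up. Up to 170 g.
- forceps: steel forceps lying flat, 132 mm long along local y, 12 to 14 mm wide along x, 9 mm high. Origin: underside at mid-length, z up. About 22 g.
- spatula: look-alike that does not belong: thin steel weighing spatula lying flat, 173 mm long along local y, 11 mm wide, 8 mm high; longer than the slot. Origin: underside at mid-length.
Things that resemble listed ones, but are neither listed nor needed, are in the scene too. Leave any black or blue look-alike of the element_short alone.

How it is judged:
At the end, for the whole second after the job is handed in: Base in its nest (8 mm); short element upright in its socket (9 mm); two-eared bell flat on the base flange (height 4 mm, axis 8 mm, 0.15 rad); bottle upright in the square pocket (13 mm); forceps flat on the floor of the long slot; look-alikes moved under 30 mm; all released, at rest (x of housing_base in the frame of kit_tray between 0.03 and 0.046 m and y of housing_base in the frame of kit_tray between -0.046 and -0.03 m and z of housing_base in the frame of kit_tray between 0.006 and 0.014 m and angle between each of housing_base, bell_two_ears's own z axis and vertical below 0.06 rad and x of element_short in the frame of housing_base between -0.009 and 0.009 m and y of element_short in the frame of housing_base between -0.009 and 0.009 m and z of element_short in the frame of housing_base between 0.026 and 0.034 m and angle between each of element_short, sample_bottle, forceps's own z axis and vertical below 0.1 rad and x of bell_two_ears in the frame of housing_base between -0.008 and 0.008 m and y of bell_two_ears in the frame of housing_base between -0.008 and 0.008 m and z of bell_two_ears in the frame of housing_base between 0.026 and 0.034 m and angle between the y axis of bell_two_ears and the y axis of housing_base, either way round below 0.15 rad and x of sample_bottle in the frame of kit_tray between 0.011 and 0.037 m and y of sample_bottle in the frame of kit_tray between 0.039 and 0.065 m and z of sample_bottle in the frame of kit_tray between -0.001 and 0.009 m and x of forceps in the frame of kit_tray between -0.086 and -0.018 m and y of forceps in the frame of kit_tray between -0.031 and 0.005 m and z of forceps in the frame of kit_tray between 0.009 and 0.019 m and distance of each of element_tall, bell_three_lugs, spatula from where it was at the start of the episode below 0.03 m and linear speed of each of housing_base, element_short, bell_two_ears, sample_bottle, forceps below 0.02 m/s); the robot touches nothing.
It also fails if it takes over 112 s, if anything falls off the work surface, if the arm or the gripper's body presses on something with over 40 N, if the wrist force passes 120 N, or if a joint passes its speed limit or range.

## Robot

A 6-joint arm with a two-finger parallel gripper is mounted at the origin on a cart in front of the work surface, level with it; the furniture and walls round the work are solid. World frame = base frame: x ahead of the robot, y to its left, z up, the work surface at z = 0. Lengths are in m, angles in rad, forces in N, time in s.
With the tool pointing down it reaches from about 0.2 to 0.875 m from the base axis. Payload 3.4 kg.
Tool frame: the origin (TCP) lies between the finger pads; the fingertips stand 25 mm ahead of it and the grasp point (between the pads) lies 6 mm ahead of it (r.nose_length is the z of the fingertips in the tool frame, in m); z points along the fingers, x is the direction in which the jaws open and shut, and the axes are right-handed (so a half turn about z gives the same grasp; the last joint's range is limited). The gripper opens to 94 mm and grips with 3 to 60 N. Pads are 16 mm wide; open, the fingers measure 119 mm over their backs; the gripper's body (75 mm by 177 mm) begins 78 mm behind the grasp point.
Start: joints at [1.063, 0.276, 1.505, -0, 1.361, -0.121], TCP at [0.217, 0.533, 0.23] pointing down, gripper open.
Joint ranges: [-2.89, 2.89], [-0.75, 2.08], [0.22, 2.7], [-1.18, 4.32], [0.11, 2.71], [-2.7, 2.7]. Speed limits (rad/s): [2.57, 2.57, 3.14, 3.14, 3.14, 3.14].

## Interface

Orientations are given as a unit quaternion [w, x, y, z].
In Python, from plant import r, gripper_to, inverse_kinematics, vision, models, telemetry gives the robot as it stands. Calls block until the motion is done:
- r.move_to(position, orientation): joint-space move of the TCP to a pose.
- r.move_l(position, rot=None, vel=0.15, guard=None): straight line of the TCP; rot=None keeps the orientation; vel is the mean speed in m/s. With guard (N) it stops when the force on the tool has changed by that much, and returns True; else False.
- r.movej(angles): joint-space move.
- gripper_to(opening, f_grip=None): finger opening in m; f_grip is the grip in N (None keeps the last); returns when the fingers have stopped.
- r.hold(seconds).
- inverse_kinematics(position, orientation): joint angles nearest the present ones, or None.
- vision.snapshot(name): name is "scene" or "top" or "wrist"; returns the picture (480x640x3 uint8, red, green, blue); there is no depth.
- vision.get_calibration(name): a dict with "fx", "fy", "cx", "cy" (pixels), "D" ([k1, k2, p1, p2, k3] as OpenCV has them; the pictures are not rectified), "position" and "orientation" of the camera in the world. Camera axes: x right, y down, z forward; pixel columns grow to the right and rows downward; lengths in m; the calibration is good to about 2 mm. A picture is of the moment at which its call begins: read the wrist's pose just before it. get_calibration takes no time and is no camera call; for the wrist camera it gives the pose at the moment of the call.
A pose or a line that the arm cannot do raises r.PlanningError and nothing moves.
- r.sign_off(): hands the job in, once; it reports no verdict.
Trained networks look in the newest picture that a camera, given by its name, has taken for a name from the list of things; names that differ only in an ending like _2 or _b are one class to them, and where a whole thing is asked for, a point or a joint stands for the part that bears it (a point fixed in the world has none). Each returns a list of dicts, best first, with "score" (0 to 1); they miss things now and then, are a little off and sometimes report something else, mostly with a low value. They report only what shows in the picture. A call takes as long as a camera call. They do not tell look-alikes from the thing itself.
- models.boxes_of(thing, camera): "at" ([x, y, z] in m, in world coordinates, good to about 4 mm: the middle of the surface that is visible of it).
- models.regions_of(thing, camera): "pixels" (480x640 bool, what is visible of it).
- models.mark_of(thing, camera): "at" ([x, y, z] in m, in world coordinates, good to about 4 mm: a listed point, or the origin of a listed thing).
Readings, each from a call of its own:
- telemetry.current_t(): time.
- telemetry.current_joints(): joint angles.
- telemetry.current_dq(): joint speeds.
- telemetry.current_joint_efforts(): joint torques, N m.
- telemetry.current_ee_pos(): TCP position.
- telemetry.current_tool_rot(): TCP orientation.
- telemetry.current_wrist_force(): force on the tool from outside, world axes, zero at the start.
- telemetry.current_torque(): the same for the moment, N m.
- telemetry.current_opening(): finger opening in m.
Only numpy, scipy, OpenCV 4.12 (cv2) and the standard library are available. Lean on these libraries where they do the work, as an engineer would, in place of code of your own. Each camera call takes 0.05 s, during which the arm holds its last target.

## Working session

There is one attempt and no reset: what is moved stays moved. The work goes in short steps, each a Python script; the robot and the scene stay as the last script left them, time stands still between calls to the robot, and variables do not carry over. Pictures are saved under pics/ and viewed, and the job is handed in when it is done.

```bash
ls; mkdir -p pics; python3 - <<'E'
from plant import r, gripper_to, inverse_kinematics, vision, models, telemetry
import cv2
for n in ["scene","top","wrist"]:
    c=vision.get_calibration(n); print(n,c)
    im=vision.snapshot(n); cv2.imwrite(f"pics/a_{n}.png",im[:,:,::-1])
print(telemetry.current_t(), telemetry.current_tool_rot())
E
```

```text
pics
scene {'fx': 501.0325195108456, 'fy': 501.0325195108456, 'cx': 309.70520641260373, 'cy': 240.10481163374695, 'D': array([-0.05411908,  0.        ,  0.        ,  0.        ,  0.        ]), 'position': array([-0.05090939, -0.35995577,  0.84061504]), 'orientation': array([-0.30164066,  0.8173577 , -0.46183096,  0.1662873 ])}
top {'fx': 514.9769351071675, 'fy': 514.9769351071675, 'cx': 320.0326588221058, 'cy': 242.5584820491298, 'D': array([-0.08735435,  0.        ,  0.        ,  0.        ,  0.        ]), 'position': array([4.54651130e-01, 7.96269420e-05, 1.22539785e+00]), 'orientation': array([ 0.02874166, -0.6992731 ,  0.71409347, -0.01617289])}
wrist {'fx': 385.6923561669165, 'fy': 385.6923561669165, 'cx': 324.0779785018513, 'cy': 242.30385469810722, 'D': array([-0.01738139,  0.        ,  0.        ,  0.        ,  0.        ]), 'position': array([0.15561927, 0.55658637, 0.38336327]), 'orientation': array([0.09566225, 0.82456327, 0.55403383, 0.06317174])}
0.15 [ 2.83537737e-04  8.29828073e-01  5.58018776e-01 -5.78953375e-04]
```

View pics/a_scene.png

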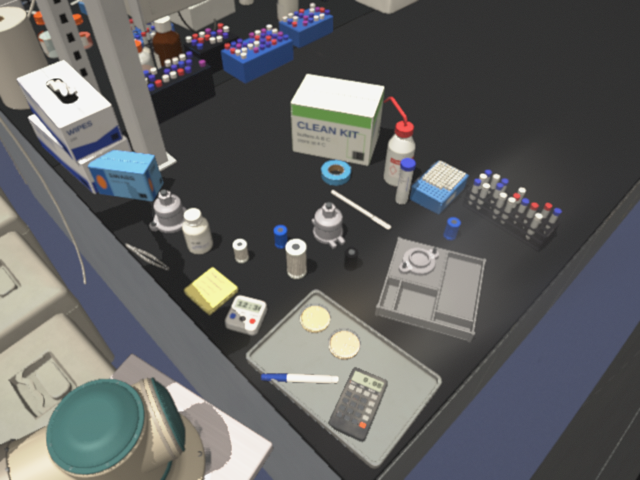

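View pics/a_top.png

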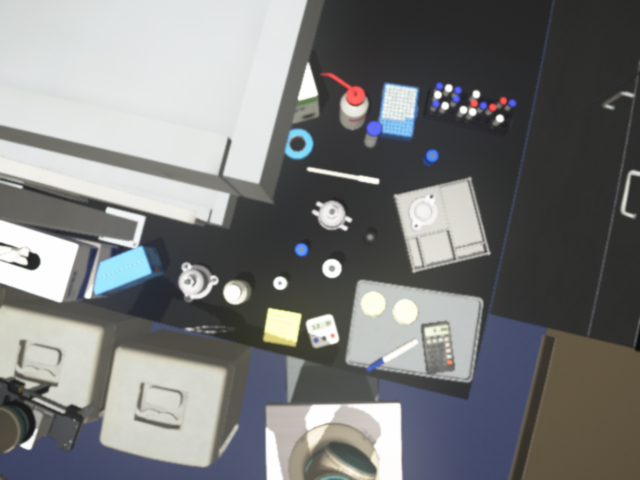

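View pics/a_wrist.png

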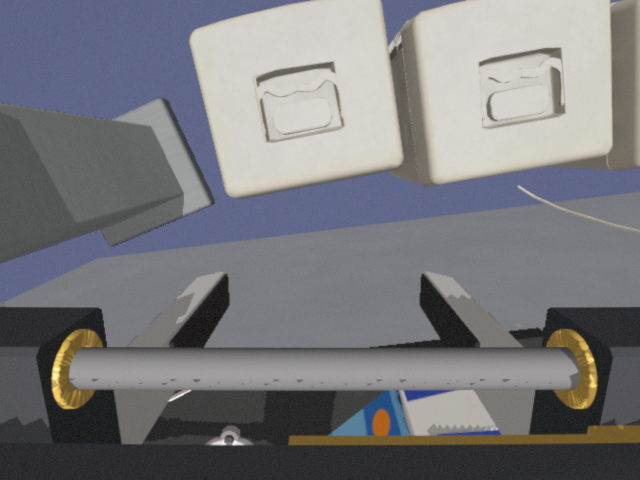

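The top view shows the two-eared bell near (331,213), the three-lug bell near (195,282), the bottle at (236,291), the short element at (280,283) and the tall one at (332,268). It also shows the forceps at (210,329), the spatula at (342,174) and the tray at (442,225). I'll zoom in and run the networks.

```bash
cat > h.py <<'E'
import numpy as np, cv2
from scipy.spatial.transform import Rotation as R
from plant import r, gripper_to, inverse_kinematics, vision, models, telemetry
def q2R(q): return R.from_quat([q[1],q[2],q[3],q[0]]).as_matrix()
def ray(c,uv):
    K=np.array([[c['fx'],0,c['cx']],[0,c['fy'],c['cy']],[0,0,1]])
    p=cv2.undistortPoints(np.array([[uv]],float),K,np.array(c['D']))[0,0]
    d=q2R(c['orientation'])@np.array([p[0],p[1],1]); return np.array(c['position']),d/np.linalg.norm(d)
def tri(obs):
    A=np.zeros((3,3));b=np.zeros(3)
    L=[ray(c,uv) for c,uv in obs]
    for o,d in L:
        P=np.eye(3)-np.outer(d,d);A+=P;b+=P@o
    x=np.linalg.solve(A,b)
    return x,[np.linalg.norm((np.eye(3)-np.outer(d,d))@(x-o)) for o,d in L]
def atz(c,uv,z):
    o,d=ray(c,uv); return o+d*(z-o[2])/d[2]
def proj(c,X):
    Rm=q2R(c['orientation']); K=np.array([[c['fx'],0,c['cx']],[0,c['fy'],c['cy']],[0,0,1]])
    X=np.atleast_2d(X); P=(X-c['position'])@Rm
    return cv2.projectPoints(P.reshape(-1,1,3),np.zeros(3),np.zeros(3),K,np.array(c['D']))[0][:,0]
def down(a):  # tool down, tool x (jaw) along world angle a
    x=np.array([np.cos(a),np.sin(a),0]);z=np.array([0,0,-1.]);y=np.cross(z,x)
    q=R.from_matrix(np.c_[x,y,z]).as_quat(); return np.array([q[3],q[0],q[1],q[2]])
def snap(n,f):
    c=vision.get_calibration(n); im=vision.snapshot(n); cv2.imwrite(f"pics/{f}.png",im[:,:,::-1]); np.save(f"pics/{f}.npy",c,allow_pickle=True); return c,im
E
python3 - <<'E'
from h import *
a=cv2.imread('pics/a_top.png'); s=cv2.imread('pics/a_scene.png')
cv2.imwrite('pics/z1.png',cv2.resize(a[150:350,170:390],None,fx=3.5,fy=3,interpolation=3))
cv2.imwrite('pics/z1.png',cv2.resize(a[150:350,170:390],None,fx=3,fy=3,interpolation=3))
cv2.imwrite('pics/z2.png',cv2.resize(a[165:285,380:500],None,fx=5,fy=5,interpolation=3))
cv2.imwrite('pics/z3.png',cv2.resize(s[170:330,110:370],None,fx=3,fy=3,interpolation=3))
for t in ['kit_tray','housing_base','element_short','element_tall','bell_two_ears','bell_three_lugs','sample_bottle','forceps','spatula']:
  for cam in ['top','scene']:
    o=models.mark_of(t,cam); print(t,cam,[(np.round(x['at'],3).tolist(),round(x['score'],2)) for x in o[:5]])
print(telemetry.current_t())
E
```

```text
kit_tray top [([0.566, -0.265, -0.002], 0.73)]
kit_tray scene [([0.571, -0.267, -0.004], 0.62), ([0.44, 0.117, 0.001], 0.22)]
housing_base top [([0.598, -0.222, 0.007], 0.55)]
housing_base scene [([0.596, -0.22, 0.01], 0.73)]
element_short top [([0.515, 0.064, 0.0], 0.51), ([0.536, -0.097, 0.0], 0.47), ([0.725, -0.246, 0.0], 0.44), ([0.437, 0.116, 0.001], 0.43)]
element_short scene [([0.543, -0.096, -0.003], 0.69), ([0.724, -0.246, 0.002], 0.67), ([0.437, 0.114, 0.001], 0.65), ([0.515, 0.066, 0.0], 0.55)]
element_tall top [([0.474, -0.004, -0.002], 0.8)]
element_tall scene [([0.468, -0.006, 0.001], 0.86)]
bell_two_ears top [([0.597, -0.007, -0.003], 0.67), ([0.434, 0.112, -0.003], 0.48)]
bell_two_ears scene [([0.594, -0.008, 0.001], 0.88)]
bell_three_lugs top [([0.443, 0.322, 0.003], 0.69)]
bell_three_lugs scene [([0.451, 0.318, -0.002], 0.91)]
sample_bottle top [([0.425, 0.21, -0.003], 0.75)]
sample_bottle scene [([0.42, 0.214, -0.002], 0.93)]
forceps top [([0.33, 0.285, 0.0], 0.38)]
forceps scene [([0.334, 0.287, 0.004], 0.56)]
spatula top [([0.692, -0.04, 0.003], 0.81)]
spatula scene [([0.698, -0.035, 0.001], 0.81)]
1.05
```

View pics/z1.png

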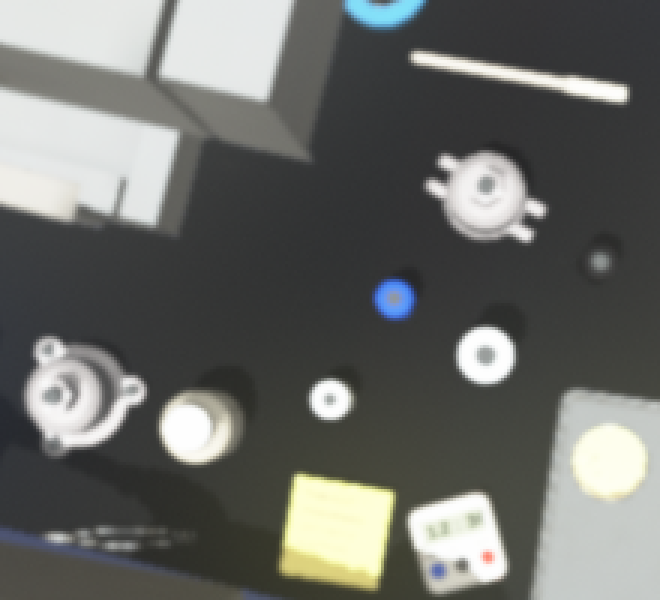

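View pics/z2.png

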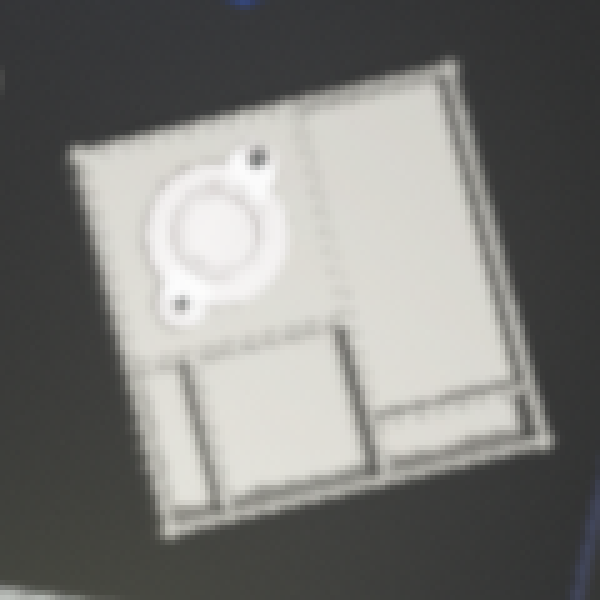

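View pics/z3.png

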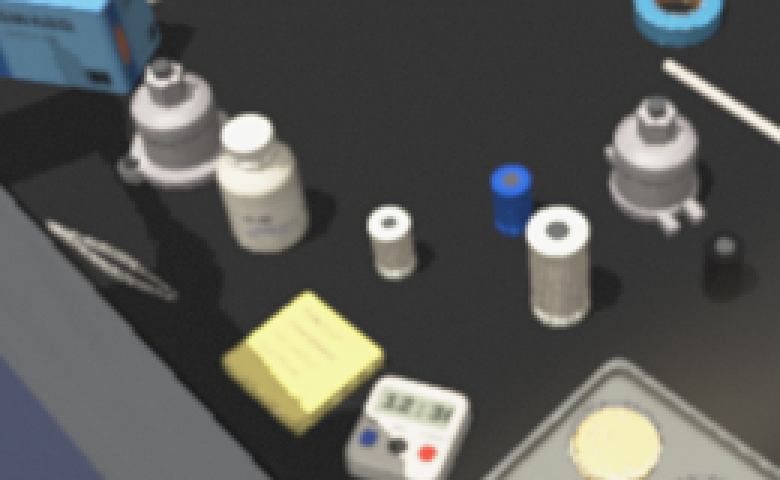

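```bash
python3 - <<'E'
import cv2
a=cv2.imread('pics/a_top.png'); s=cv2.imread('pics/a_scene.png')
cv2.imwrite('pics/z4.png',cv2.resize(s[225:345,365:505],None,fx=5,fy=5,interpolation=2))
def pair(i,a0,b0,n,w,h,f):
    cv2.imwrite('pics/%s.png'%n,cv2.resize(i[b0:b0+h,a0:a0+w],None,fx=f,fy=f,interpolation=2))
import numpy as np
def c(i,x,y,w,h,f): return cv2.resize(i[y:y+h,x:x+w],None,fx=f,fy=f,interpolation=2)
cv2.imwrite('pics/z5.png',np.hstack([c(a,305,190,50,50,8),c(s,303,195,50,50,8)]))
cv2.imwrite('pics/z6.png',np.hstack([c(a,178,310,70,40,5),np.zeros((200,10,3),np.uint8),c(s,115,235,70,40,5)])*1)
E
```

```text
(no output)
```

View pics/z4.png

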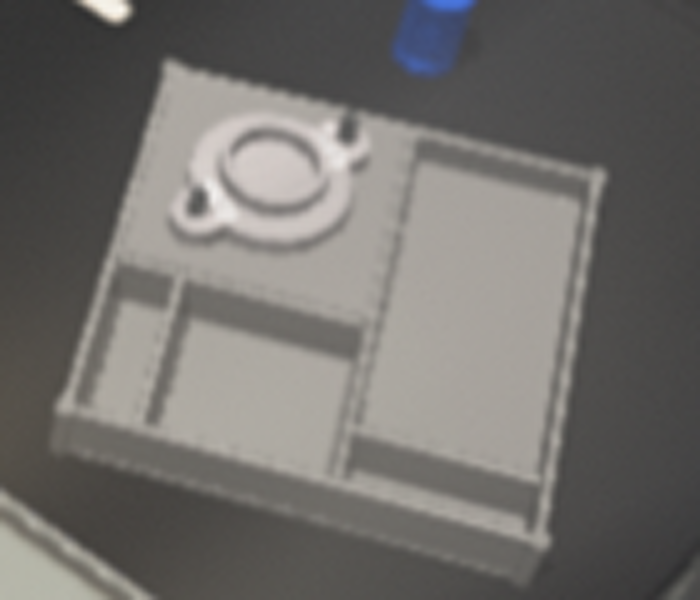

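View pics/z5.png

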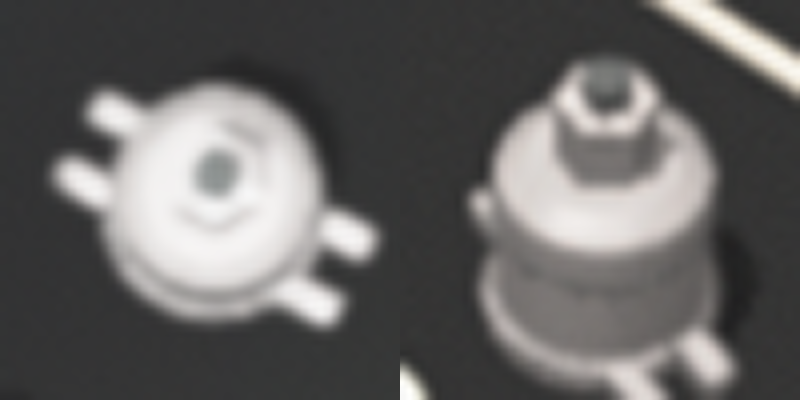

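View pics/z6.png

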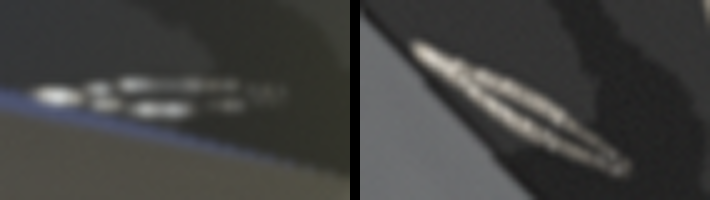

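The views show the tray's four top corners, the dark stud tops and the bell's prongs and stub. The forceps lie right at the bench edge. Next I'll triangulate these.

```bash
cat > m1.py <<'E'
from h import *
ct=vision.get_calibration('top'); cs=vision.get_calibration('scene')
T=lambda u,v:(380+(u-2)/5,165+(v-2)/5); S=lambda u,v:(365+(u-2)/5,225+(v-2)/5)
# nest corner(+x-y), (-x-y), (-x+y), (+x+y)
tt=[(74,155),(452,65),(547,441),(167,533)]; ss=[(168,66),(602,172),(546,542),(63,408)]
loc=np.array([[92,-92],[-92,-92],[-92,92],[92,92]])/1000
P=[]
for a,b in zip(tt,ss):
    x,e=tri([(ct,T(*a)),(cs,S(*b))]); P.append(x); print('corner',x.round(4),np.round(e,4))
P=np.array(P); c=P.mean(0); q=P[:,:2]-c[:2]
ang=np.arctan2((loc[:,0]*q[:,1]-loc[:,1]*q[:,0]).sum(),(loc*q).sum())
print('tray',c.round(4),np.degrees(ang)); 
# studs
for a,b in [((258,157),(349,130)),((180,303),(198,202))]:
    x,e=tri([(ct,T(*a)),(cs,S(*b))]); print('stud',x.round(4),np.round(e,4))
# socket ring centre
x,e=tri([(ct,T(216,233)),(cs,S(273,170))]); print('ring',x.round(4),np.round(e,4))
b=lambda u,v:(305+(u-3.5)/8,190+(v-3.5)/8); d=lambda u,v:(303+(u-403.5)/8,195+(v-3.5)/8)
x,e=tri([(ct,b(217,172)),(cs,d(607,70))]); print('stub',x.round(4),np.round(e,4))
# prongs tip at z .010
pr=[atz(ct,b(*p),.010) for p in [(102,105),(68,170),(365,240),(327,312)]]; pr=np.array(pr); print(pr.round(4))
l=(pr[0]+pr[1])/2; rr=(pr[2]+pr[3])/2; print('bell axis',((l+rr)/2).round(4),np.degrees(np.arctan2(*(l-rr)[1::-1])),np.linalg.norm(l-rr))
z1=lambda u,v:(170+(u-1)/3,150+(v-1)/3); z3=lambda u,v:(110+(u-1)/3,170+(v-1)/3)
for n,a,b_ in [('short',(330,399),(390,223)),('tall',(486,356),(557,231)),('bottle cap',(187,427),(249,133))]:
    x,e=tri([(ct,z1(*a)),(cs,z3(*b_))]); print(n,x.round(4),np.round(e,4))
E
python3 m1.py; python3 - <<'E'
from h import *
s=cv2.imread('pics/a_scene.png')
cs=vision.get_calibration('scene');ct=vision.get_calibration('top')
# forceps pixels zoom5 from (115,235), img offset 360
f=lambda u,v:(115+(u-362)/5,235+(v-2)/5); g=lambda u,v:(178+(u-2)/5,310+(v-2)/5)
for z in (0.0,.005,.009):
    print(z,'scene ends',atz(cs,f(412,45),z).round(4),atz(cs,f(632,170),z).round(4),'top',atz(ct,g(30,94),z).round(4),atz(ct,g(288,94),z).round(4))
E
```

```text
corner [ 0.6379 -0.1565  0.0277] [0.0006 0.0006]
corner [ 0.6767 -0.3359  0.0291] [0.0001 0.0001]
corner [ 0.4988 -0.3742  0.0275] [0.0005 0.0005]
corner [ 0.4601 -0.1945  0.0274] [0.0006 0.0006]
tray [ 0.5684 -0.2652  0.0279] 102.14373438101896
stud [ 0.6326 -0.2393  0.0424] [0.0002 0.0002]
stud [ 0.5656 -0.2011  0.0432] [0.0004 0.0004]
ring [ 0.5982 -0.2197  0.0404] [0.0007 0.0007]
stub [ 0.5964 -0.0077  0.0912] [0. 0.]
[[ 0.6273  0.0254  0.01  ]
 [ 0.6081  0.0359  0.01  ]
 [ 0.5853 -0.0517  0.01  ]
 [ 0.5641 -0.0399  0.01  ]]
bell axis [ 0.5962 -0.0076  0.01  ] 60.63046470932448 0.08776535524827181
short [0.4402 0.1144 0.0438] [0.0005 0.0005]
tall [ 0.4699 -0.0051  0.0786] [0.0001 0.0001]
bottle cap [0.4226 0.2144 0.0963] [0.001 0.001]
0.0 scene ends [ 0.3376  0.3594 -0.    ] [0.3357 0.2285 0.    ] top [0.3342 0.3516 0.    ] [0.3327 0.227  0.    ]
0.005 scene ends [0.3352 0.3551 0.005 ] [0.3334 0.225  0.005 ] top [0.3347 0.3502 0.005 ] [0.3332 0.2261 0.005 ]
0.009 scene ends [0.3334 0.3517 0.009 ] [0.3316 0.2222 0.009 ] top [0.3351 0.349  0.009 ] [0.3336 0.2253 0.009 ]
```

Triangulated heights agree with the text: rim 28 mm, stub 91, short element 44, tall 79, cap 96. The base sits where the nest should be. Now a closer look at the forceps with the wrist camera.

```bash
python3 - <<'E'
from h import *
q=down(0.0)
print(inverse_kinematics([.334,.22,.17],q))
gripper_to(0.035,30)
r.move_to([.334,.22,.17],q)
print(telemetry.current_t(),telemetry.current_joints().round(2) if hasattr(telemetry.current_joints(),'round') else 0)
c,im=snap('wrist','f1'); 
r.move_l([.334,.255,.17]); c2,im2=snap('wrist','f2')
print(c['position'],c2['position'],telemetry.current_t())
E
```

```text
[ 4.08048118e-01  5.73411140e-02  1.94257240e+00 -4.44089210e-16
  1.14167914e+00  4.08048118e-01]
3.35 [0.41 0.06 1.94 0.   1.14 0.41]
[0.33384001 0.28573089 0.32408544] [0.33313636 0.32071652 0.32344666] 3.8333
```

View pics/f1.png

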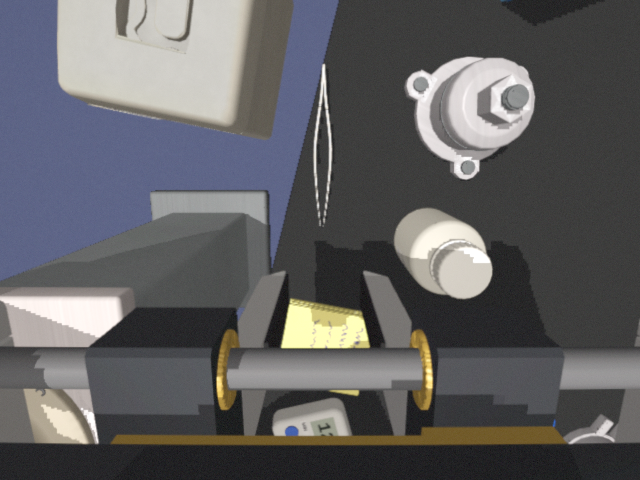

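View pics/f2.png

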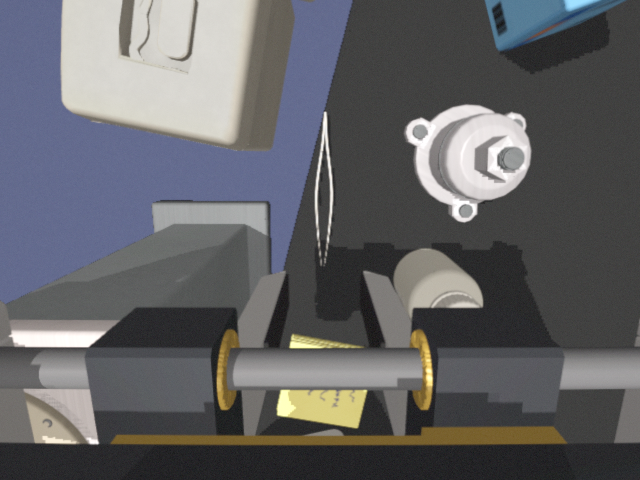

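```bash
python3 - <<'E'
from h import *
c=np.load('pics/f1.npy',allow_pickle=True).item();c2=np.load('pics/f2.npy',allow_pickle=True).item()
for n,a,b in [('end+',(324,65),(325,113)),('end-',(321,227),(322,267)),('midR',(331,145),(332.5,190)),('bin',(237,134),(240,146)),('stub3',(516,96),(511,158)),('cart arm post',(269,192),(270,203))]:
    x,e=tri([(c,a),(c2,b)]); print(n,x.round(4),np.round(e,4), 'z5:',atz(c,a,.005).round(4),atz(c2,b,.005).round(4))
E
```

```text
end+ [0.334  0.3497 0.0139] [0.0002 0.0002] z5: [0.3342 0.3515 0.005 ] [0.3338 0.3505 0.005 ]
end- [0.3316 0.2255 0.0099] [0.0001 0.0001] z5: [0.3317 0.2246 0.005 ] [0.3315 0.224  0.005 ]
midR [0.3397 0.2914 0.0184] [0.0001 0.0001] z5: [0.3398 0.2916 0.005 ] [0.3401 0.2901 0.005 ]
bin [ 0.0995  0.3356 -0.7679] [0.0022 0.0022] z5: [0.2647 0.3002 0.005 ] [0.2656 0.3251 0.005 ]
stub3 [0.4439 0.3176 0.0912] [0.0003 0.0003] z5: [0.4851 0.3294 0.005 ] [0.4846 0.3164 0.005 ]
cart arm post [ 0.1726  0.172  -0.8187] [0. 0.] z5: [0.2888 0.254  0.005 ] [0.2884 0.2792 0.005 ]
```

The bins lie far below the bench (z about -0.77). The forceps are centred at (0.333, 0.288), along y. Grasping them now.

```bash
python3 - <<'E'
from h import *
a=np.radians(-1.0); q=down(a)
r.move_l([.3328,.288,.10],rot=q,vel=.2)
f=r.move_l([.3328,.288,.0275],vel=.06,guard=8); print('contact',f,telemetry.current_ee_pos())
gripper_to(0.0,20); print('open',telemetry.current_opening())
r.move_l([.3328,.288,.16],vel=.2); print(telemetry.current_opening(),telemetry.current_wrist_force())
snap('wrist','f3'); print(telemetry.current_t())
E
```

```text
contact False [0.33310798 0.28818344 0.02780685]
open 0.01263193295448694
0.011824268866523893 [-0.88750827 -0.97943784 -0.66548064]
7.075
```

View pics/f3.png

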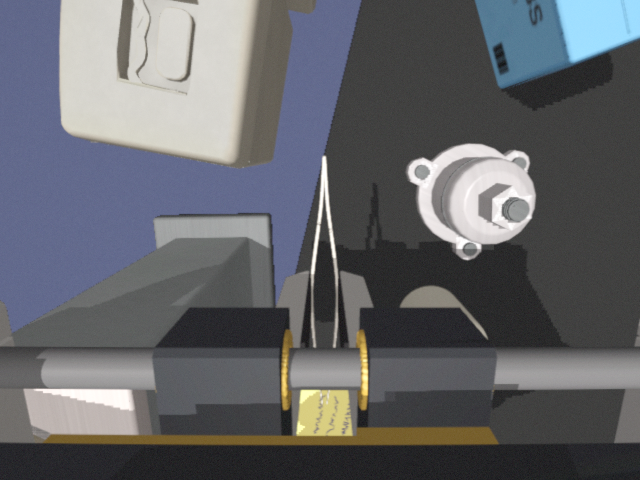

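The forceps are held between the pads, seen at (324,160)–(324,350), with the opening at 11.8 mm. Moving to the slot.

```bash
python3 - <<'E'
from h import *
q=down(np.radians(-77.9)); x,y=.592,-.3133
r.move_l([.3328,.288,.20],vel=.3)
r.move_to([x,y,.18],q); print(telemetry.current_opening())
r.move_l([x,y,.075],vel=.2)
f=r.move_l([x,y,.041],vel=.04,guard=5); print('contact',f,telemetry.current_ee_pos())
gripper_to(0.030); 
r.move_l([x,y,.17],vel=.3)
snap('top','g1'); snap('scene','g1s'); 
c,im=snap('wrist','g1w');print(telemetry.current_t())
a=cv2.imread('pics/g1.png'); s=cv2.imread('pics/g1s.png')
cv2.imwrite('pics/g1z.png',np.hstack([cv2.resize(a[165:285,380:500],None,fx=3.3,fy=3.3),cv2.resize(s[225:345,365:485],None,fx=3.3,fy=3.3)]))
E
```

```text
0.012001887982202804
contact True [ 0.59146274 -0.31291254  0.04162552]
12.3917
```

View pics/g1z.png

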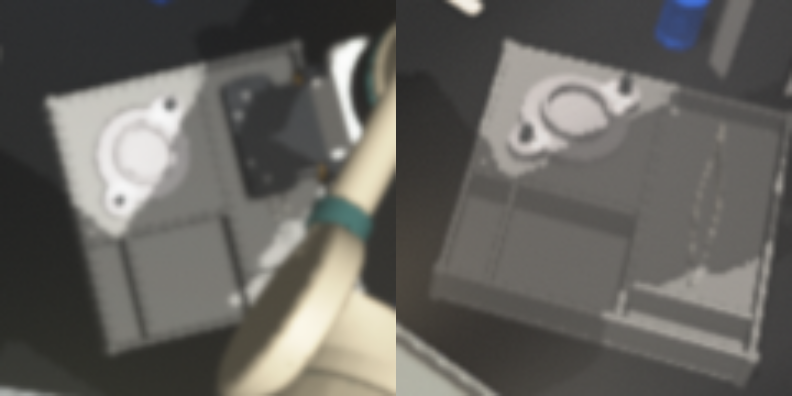

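View pics/g1w.png

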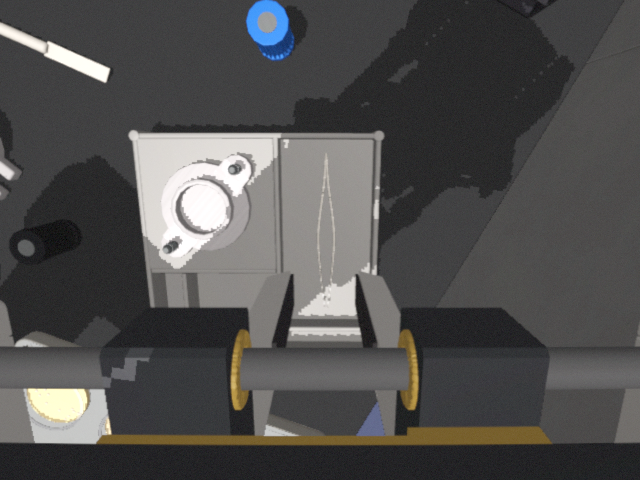

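The forceps lie centred in the slot, at (326,155)–(326,305). I'll use the same wrist view to re-check the tray and base.

```bash
python3 - <<'E'
from h import *
c=np.load('pics/g1w.npy',allow_pickle=True).item()
print('corners',atz(c,(134,135),.03).round(4),atz(c,(379,135),.03).round(4))
for z in (.04,.048,.056): print(z,atz(c,(239,169),z).round(4),atz(c,(168,246),z).round(4))
print('ring',atz(c,(204,207),.05).round(4))
p=[atz(c,(326,155),.02),atz(c,(326,305),.02)];print(p)
t=np.array([.5684,-.2652]);a=np.radians(102.14);M=np.array([[np.cos(a),-np.sin(a)],[np.sin(a),np.cos(a)]])
print('pred corner',t+M@[.092,-.092],t+M@[-.092,-.092],'pred base',t+M@[.038,-.038],'bottle',t+M@[.024,.052],'forceps ends tray',[M.T@(k[:2]-t) for k in p])
E
python3 -c "
import cv2;a=cv2.imread('pics/g1w.png');cv2.imwrite('pics/g1wz.png',cv2.resize(a[125:285,125:285],None,fx=3.7,fy=3.7,interpolation=2))"
```

```text
corners [ 0.637  -0.1598  0.03  ] [ 0.6741 -0.3355  0.03  ]
0.04 [ 0.6296 -0.2415  0.04  ] [ 0.5618 -0.1979  0.04  ]
0.048 [ 0.6303 -0.2431  0.048 ] [ 0.5645 -0.2008  0.048 ]
0.056 [ 0.6311 -0.2448  0.056 ] [ 0.5672 -0.2037  0.056 ]
ring [ 0.5991 -0.2234  0.05  ]
[array([ 0.65198673, -0.30068923,  0.02      ]), array([ 0.53230932, -0.32635872,  0.02      ])]
pred corner [ 0.63899487 -0.15590972] [ 0.67769028 -0.33579487] pred base [ 0.59755875 -0.22005836] bottle [ 0.51251567 -0.25267238] forceps ends tray [array([-0.05227396, -0.07425403]), array([-0.05220109,  0.04814531])]
```

View pics/g1wz.png

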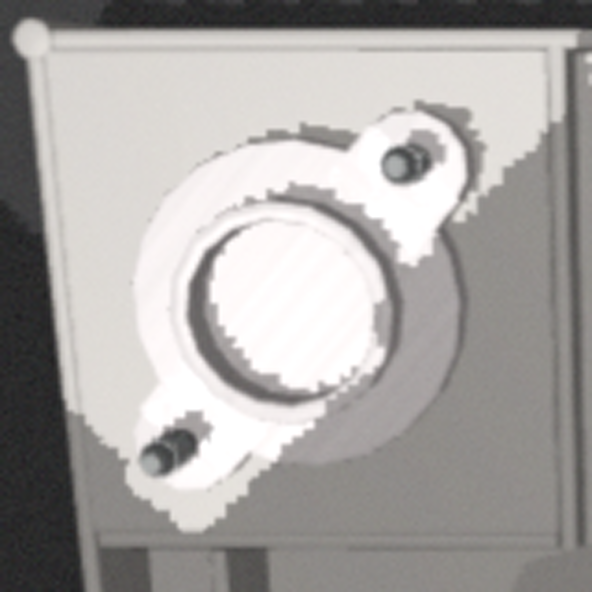

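```bash
python3 - <<'E'
from h import *
c=np.load('pics/g1w.npy',allow_pickle=True).item()
a,b=atz(c,(233.3,169.),.056),atz(c,(166.1,249.3),.056)
print('tops',a.round(4),b.round(4),((a+b)/2).round(4),np.linalg.norm(a-b),np.degrees(np.arctan2(*(a-b)[1::-1])))
print('ring',atz(c,(202.6,207.4),.05).round(4))
E
```

```text
tops [ 0.6302 -0.241   0.056 ] [ 0.5645 -0.2027  0.056 ] [ 0.5974 -0.2218  0.056 ] 0.07615022234973437 -30.236127356368232
ring [ 0.5986 -0.2225  0.05  ]
```

Three base estimates agree within 2 mm: centre about (0.598, -0.221), ear axis at -30°. Bottle next.

```bash
python3 - <<'E'
from h import *
q=down(0); x,y=.4225,.2135
gripper_to(0.076,25)
r.move_to([x,y,.17],q)
r.move_l([x,y,.11],vel=.2)
f=r.move_l([x,y,.063],vel=.08,guard=6); print('contact',f)
gripper_to(0.03,25); print('open',telemetry.current_opening(),telemetry.current_ee_pos())
r.move_l([x,y,.20],vel=.2); print(telemetry.current_opening(),telemetry.current_wrist_force())
q=down(np.radians(-77.9)); x,y=.5125,-.2530
r.move_to([x,y,.20],q); snap('scene','b1')
r.move_l([x,y,.09],vel=.2)
f=r.move_l([x,y,.064],vel=.04,guard=6); print('contact',f,telemetry.current_ee_pos())
gripper_to(0.074)
r.move_l([x,y,.20],vel=.25)
snap('scene','b2'); print(telemetry.current_t())
E
```

```text
contact False
open 0.05409777976509659 [0.42239572 0.21354705 0.06331862]
0.053822739506377976 [ 0.28232108 -0.32893317 -1.09575285]
contact True [ 0.51226575 -0.25289926  0.06688854]
22.0417
```

View pics/b1.png

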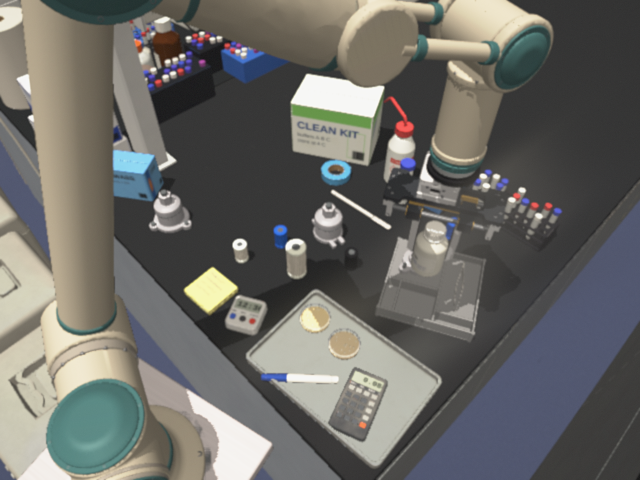

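View pics/b2.png

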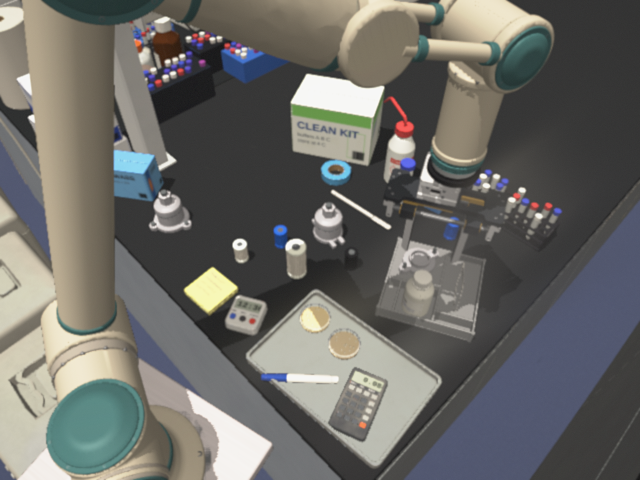

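The bottle stands in the pocket at (420,290). Now the short element, with a wrist look first.

```bash
python3 - <<'E'
from h import *
q=down(np.pi/2)
gripper_to(0.046,20)
r.move_to([.505,.1145,.17],q)
c,im=snap('wrist','e1')
o=models.mark_of('element_short','wrist'); print([(np.round(k['at'],4),k['score']) for k in o])
print(proj(c,[[.4385,.1144,.046]]), telemetry.current_t())
E
python3 -c "
import cv2;a=cv2.imread('pics/e1.png');cv2.imwrite('pics/e1z.png',cv2.resize(a[120:320,220:420],None,fx=3,fy=3,interpolation=2))"
```

```text
[(array([0.511 , 0.0635, 0.0029]), 0.9), (array([ 0.538 , -0.0985,  0.002 ]), 0.76), (array([0.4374, 0.1138, 0.0014]), 0.74)]
[[325.1556287  151.05298199]] 24.7167
```

View pics/e1z.png

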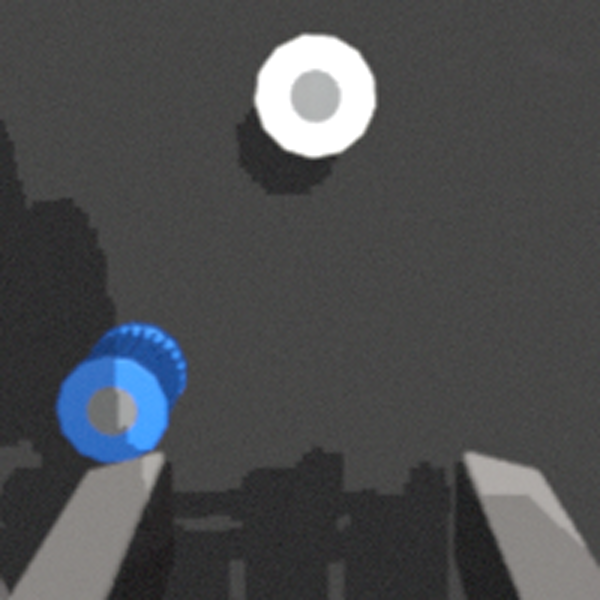

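The element's top is centred at pixel (325,152), which puts it at (0.4388, 0.1144). Picking and placing.

```bash
python3 - <<'E'
from h import *
x,y=.4388,.1144
r.move_l([x,y,.10],vel=.25)
f=r.move_l([x,y,.045],vel=.1,guard=6); print('contact',f)
gripper_to(0.01,15); print('open',telemetry.current_opening(),telemetry.current_ee_pos())
r.move_l([x,y,.17],vel=.25)
q=down(np.radians(60)); x,y=.5982,-.2209
r.move_to([x,y,.17],q); print(telemetry.current_opening())
r.move_l([x,y,.10],vel=.2)
snap('scene','e2'); snap('wrist','e2w')
f=r.move_l([x,y,.083],vel=.03,guard=4); print('contact',f,telemetry.current_ee_pos(),telemetry.current_t())
E
python3 -c "
import cv2;import numpy as np;a=cv2.imread('pics/e2.png');b=cv2.imread('pics/e2w.png');cv2.imwrite('pics/e2z.png',np.hstack([cv2.resize(a[195:325,365:495],(400,400)),cv2.resize(b[200:440,200:440],(400,400))]))"
```

```text
contact False
open 0.027815239229143918 [0.43924087 0.11449279 0.04550809]
0.027630881103910966
contact True [ 0.59817371 -0.22088057  0.08520676] 29.5167
```

View pics/e2z.png

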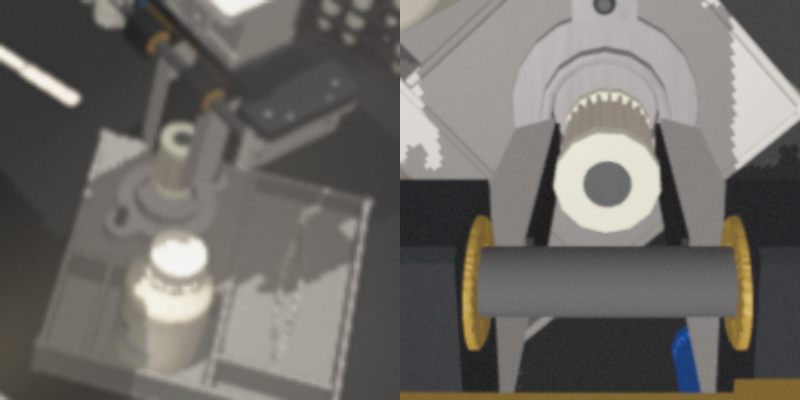

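Contact came at 0.0852, as expected for the socket floor; the ring top would have been 0.095. Releasing, then a wrist look at the base and element on the way to the bell.

```bash
python3 - <<'E'
from h import *
gripper_to(0.042)
x,y=.5982,-.2209
r.move_l([x,y,.17],vel=.25)
# step back along +tool y so camera sees base
a=np.radians(60); ty=np.array([np.sin(a),-np.cos(a)])
p=np.array([x,y])+.075*ty
r.move_l([p[0],p[1],.19],vel=.25)
c,im=snap('wrist','e3')
print(proj(c,[[x,y,.086]]),telemetry.current_t())
b=cv2.imread('pics/e3.png');cv2.imwrite('pics/e3z.png',cv2.resize(b[60:260,220:420],None,fx=3,fy=3,interpolation=2))
# bell look
q=down(np.radians(30.6)); a=np.radians(30.6); ty=np.array([np.sin(a),-np.cos(a)])
p=np.array([.5963,-.0077])+.075*ty
print(p,inverse_kinematics([p[0],p[1],.22],q))
r.move_to([p[0],p[1],.22],q)
c,im=snap('wrist','d1'); print(proj(c,[[.5963,-.0077,.091]]),telemetry.current_t())
b=cv2.imread('pics/d1.png');cv2.imwrite('pics/d1z.png',cv2.resize(b[60:260,220:420],None,fx=3,fy=3,interpolation=2))
E
```

```text
[[325.39237602 139.79402571]] 30.975
[ 0.63447811 -0.07225565] [-2.22287359e-01  3.77328514e-01  1.37856159e+00 -4.44089210e-16
  1.38570255e+00 -7.56358110e-01]
[[326.22701901 138.18396804]] 31.8083
```

View pics/e3z.png

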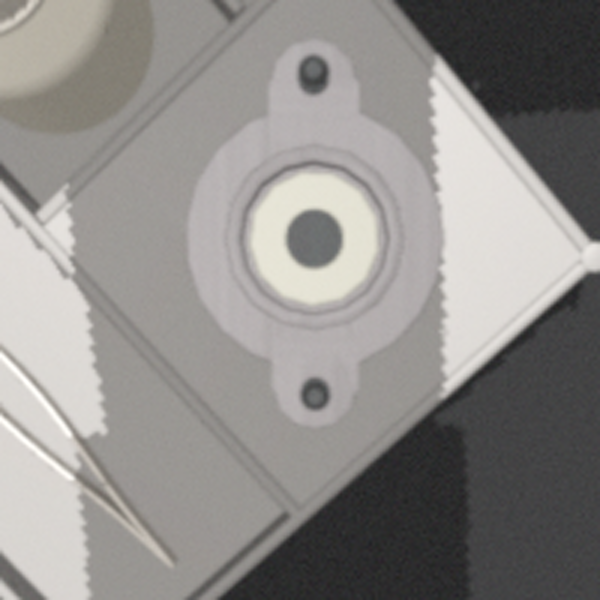

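View pics/d1z.png

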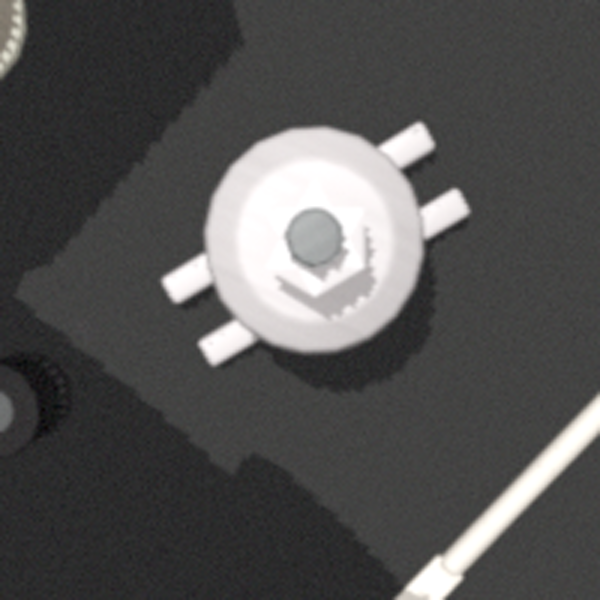

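```bash
python3 - <<'E'
from h import *
m=lambda u,v:(220+(u-1)/3,60+(v-1)/3)
e=np.load('pics/e3.npy',allow_pickle=True).item();d=np.load('pics/d1.npy',allow_pickle=True).item()
a,b=atz(e,m(314,68),.056),atz(e,m(315,398),.056)
print('studs',a.round(4),b.round(4),((a+b)/2).round(4),np.linalg.norm(a-b),np.degrees(np.arctan2(*(b-a)[1::-1])))
print('element',atz(e,m(314,238),.086).round(4))
print('stub',atz(d,m(315,236),.091).round(4))
pr=np.array([atz(d,m(*p),.010) for p in [(429,135),(464,206),(168,286),(207,358)]])
A=(pr[0]+pr[1])/2;B=(pr[2]+pr[3])/2
print('bell',((A+B)/2).round(4),np.linalg.norm(A-B),np.degrees(np.arctan2(*(A-B)[1::-1])), [np.degrees(np.arctan2(*(pr[i]-pr[j])[1::-1])) for i,j in((0,2),(1,3))])
E
```

```text
studs [ 0.5634 -0.2015  0.056 ] [ 0.6295 -0.2395  0.056 ] [ 0.5964 -0.2205  0.056 ] 0.0762493710248488 -29.876146461338625
element [ 0.5974 -0.2212  0.086 ]
stub [ 0.5954 -0.0084  0.091 ]
bell [ 0.5959 -0.0089  0.01  ] 0.09066467401923854 60.21642256707673 [np.float64(59.73319793285177), np.float64(60.69808455042673)]
```

The wrist check agrees: element concentric in the socket, bell at (0.5958,-0.0082) with ears at 60.4°, base ears at -30°. Picking the bell by its hub flats.

```bash
python3 - <<'E'
from h import *
q=down(np.radians(30.4)); x,y=.5958,-.0081
gripper_to(0.042,45)
r.move_l([x,y,.16],vel=.25)
f=r.move_l([x,y,.089],vel=.08,guard=6); print('contact',f)
gripper_to(0.01,45); print('open',telemetry.current_opening(),telemetry.current_ee_pos())
z0=telemetry.current_ee_pos()[2]
r.move_l([x,y,.235],vel=.2); print(telemetry.current_opening(),telemetry.current_wrist_force())
q=down(np.radians(-60)); x,y=.5975,-.2208
r.move_to([x,y,.235],q); print(telemetry.current_opening(),telemetry.current_ee_pos())
r.move_l([x,y,.185],vel=.15)
snap('scene','d2'); snap('wrist','d2w'); print(z0,telemetry.current_t())
b=cv2.imread('pics/d2.png');a=cv2.imread('pics/d2w.png')
cv2.imwrite('pics/d2z.png',np.hstack([cv2.resize(b[195:325,365:495],(400,400)),cv2.resize(a[150:450,170:470],(400,400))]))
E
```

```text
contact False
open 0.023829904477042082 [ 0.59596725 -0.00814651  0.08940384]
0.023793844301121747 [ 0.31033953  0.94777231 -1.60745171]
0.02377096935899708 [ 0.59722756 -0.22008143  0.23409585]
0.08940383987246928 36.625
```

View pics/d2z.png

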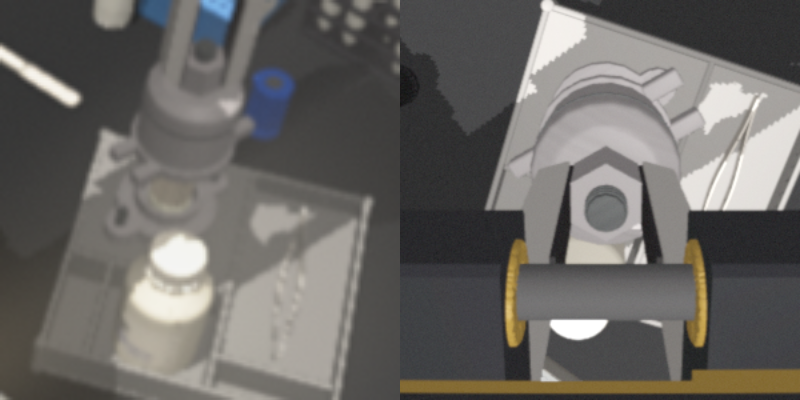

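The bell is held on its flats (23.8 mm) with the ears aligned over the base ears. Lowering with a guard.

```bash
python3 - <<'E'
from h import *
x,y=.5975,-.2208
f=r.move_l([x,y,.150],vel=.06,guard=6); print(f,telemetry.current_ee_pos(),telemetry.current_wrist_force())
if not f:
    f=r.move_l([x,y,.1275],vel=.03,guard=6); print(f,telemetry.current_ee_pos(),telemetry.current_wrist_force())
snap('scene','d3'); snap('wrist','d3w'); print(telemetry.current_t())
b=cv2.imread('pics/d3.png');a=cv2.imread('pics/d3w.png')
cv2.imwrite('pics/d3z.png',np.hstack([cv2.resize(b[195:325,365:495],(400,400)),cv2.resize(a[150:450,170:470],(400,400))]))
E
```

```text
False [ 0.59763999 -0.22090073  0.14995029] [-0.65630903 -0.14580959 -2.00262612]
True [ 0.59711261 -0.22057927  0.12942105] [0.59079279 0.34813616 3.93876482]
38.1083
```

View pics/d3z.png

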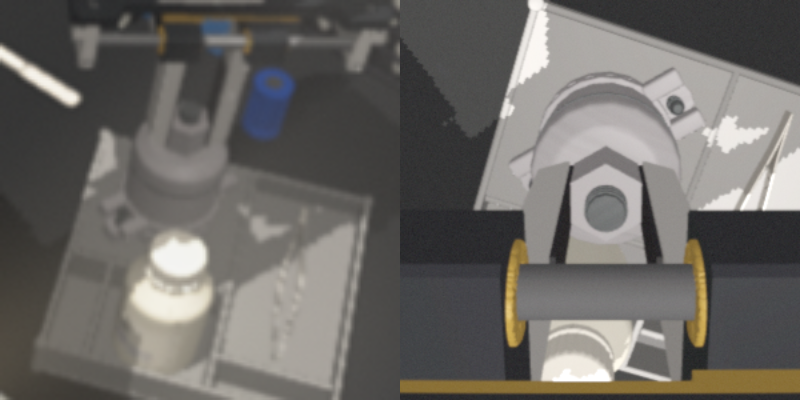

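It seated at exactly the expected height (0.1294), with a stud visible in its slot. Releasing and inspecting.

```bash
python3 - <<'E'
from h import *
gripper_to(0.045)
x,y=.5975,-.2208
r.move_l([x,y,.22],vel=.25)
a=np.radians(-60); ty=np.array([np.sin(a),-np.cos(a)]); p=np.array([x,y])+.085*ty
r.move_l([p[0],p[1],.26],vel=.25)
c,im=snap('wrist','h1'); print(proj(c,[[x,y,.131]]))
r.move_to([.35,.0,.30],down(0))
snap('top','h2'); snap('scene','h3'); print(telemetry.current_t())
for t in ['element_tall','bell_three_lugs','spatula','sample_bottle','bell_two_ears','housing_base','forceps']:
    o=models.mark_of(t,'top'); print(t,[(np.round(k['at'],3).tolist(),round(k['score'],2)) for k in o[:2]])
a=cv2.imread('pics/h2.png');s=cv2.imread('pics/h3.png')
cv2.imwrite('pics/h2z.png',np.hstack([cv2.resize(a[165:285,380:500],(400,400),interpolation=2),cv2.resize(s[195:345,355:505],(400,400),interpolation=2)]))
E
```

```text
[[324.90276207 122.61396497]]
41.05
element_tall [([0.468, -0.007, -0.001], 0.52)]
bell_three_lugs [([0.445, 0.32, 0.003], 0.74)]
spatula [([0.694, -0.038, 0.004], 0.57)]
sample_bottle [([0.514, -0.256, 0.0], 0.77)]
bell_two_ears [([0.6, -0.221, 0.037], 0.58), ([0.693, -0.037, 0.004], 0.33)]
housing_base [([0.594, -0.314, 0.014], 0.34)]
forceps [([0.593, -0.316, 0.013], 0.51)]
```

View pics/h1.png

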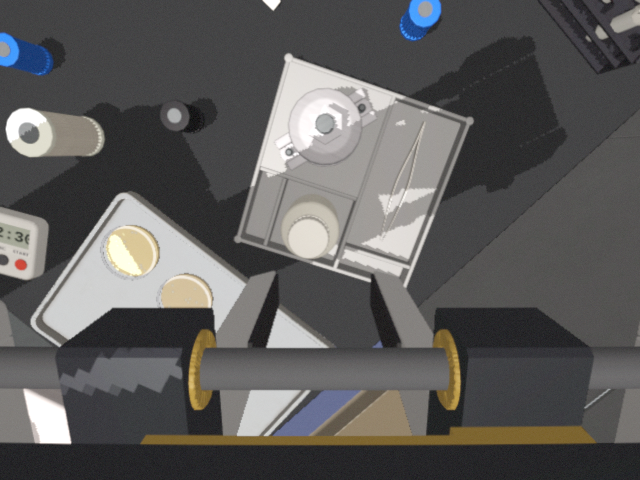

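View pics/h2z.png

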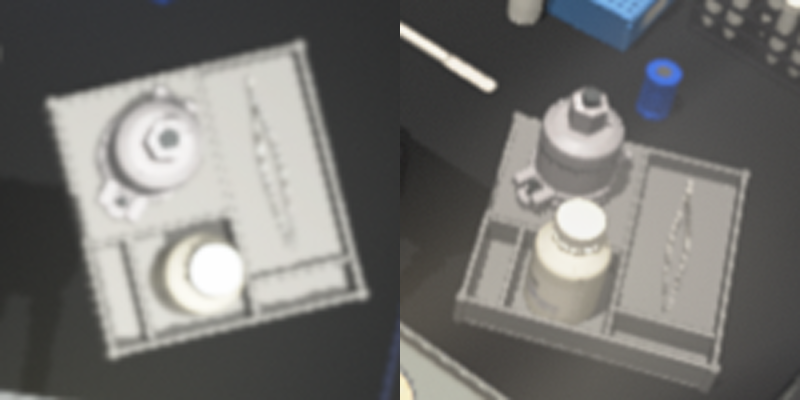

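View pics/h3.png

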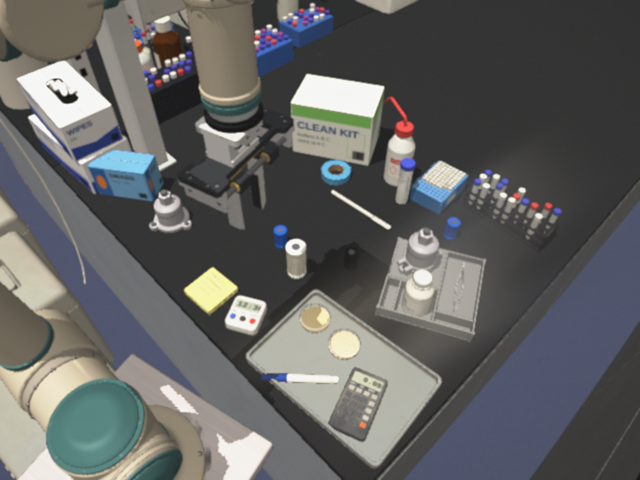

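The views show both studs in the slots, the bottle upright and the forceps in the slot; the look-alikes haven't moved. One last numeric check before hand-in.

```bash
python3 - <<'E'
from h import *
ct=vision.get_calibration('top'); cs=vision.get_calibration('scene')
t=np.array([.5684,-.2652]);a=np.radians(102.14);M=np.array([[np.cos(a),-np.sin(a)],[np.sin(a),np.cos(a)]])
for n,p,s in [('stub',(170,138),(590,97)),('cap',(216,268),(581,219))]:
    x,e=tri([(ct,(380+p[0]*.3,165+p[1]*.3)),(cs,(355+(s[0]-400)*.375,195+s[1]*.375))]); print(n,x.round(4),np.round(e,4),'tray',(M.T@(x[:2]-t)).round(4))
c=np.load('pics/h1.npy',allow_pickle=True).item()
print('h1 stub',atz(c,(324.5,123.5),.131).round(4))
r.sign_off(); print(telemetry.current_t())
E
```

```text
stub [ 0.5974 -0.2209  0.1259] [0.0004 0.0004] tray [ 0.0372 -0.0376]
cap [ 0.5142 -0.2537  0.0997] [0.0002 0.0002] tray [0.0226 0.0505]
h1 stub [ 0.5968 -0.2209  0.131 ]
the job is handed in; nothing more can be done
the job is handed in; nothing more can be done
```

The kit is complete in the tray and I handed the job in, with the clock last read at 41 s of the 112 s allowed. The sign-off reports no verdict, so the checks below are my own.

I placed the forceps first, then the bottle, the short element, and last the two-eared bell, gripped by its hub flats. Nothing had to be redone.

| Part | Last check |
|---|---|
| **Forceps** | Centred in the long slot. The networks put them at z 0.013 m, against a slot floor of 0.014 m. |
| **Bottle** | Upright in the square pocket, at (22.6, 50.5) mm in the tray's frame, against (24, 52). |
| **Short element** | Touched down at the socket-floor height. The wrist picture showed it concentric in the ring before the bell went on. |
| **Bell** | Stopped within about 0.1 mm of the expected seated height. Both studs show in the slots, and its axis is at (37.2, -37.6) mm against (38, -38). |
| **Look-alikes** | The tall element, three-lugged bell and spatula were found within 6 mm of their first readings, which is about the networks' accuracy. |

Two readings disagreed:
- **Stub height:** the final two-camera measurement of the bell's stub gave 126 mm, where 131 mm is expected. I put this down to blurry pixel picking, because the seating contact height and the wrist view both agree with a seated bell.
- **Housing base:** in the last top view the network reported the base at the forceps' position, with a low score (0.34). I took that as a false detection.

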